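Draw the bolt and press open the cashbox's touch-latch lid

TASK

The black cashbox has two push-to-open lids side by side, a wide one and a narrow one, and a steel bolt lies over the front edge of the wide lid. Without gripping or lifting anything, first push the bolt's upright tab with a fingertip all the way back off the wide lid, towards the box's front, then press the wide lid down near its front edge until the catch lets go, and take the finger up and away so that the spring raises the lid ajar. Leave that lid standing where the spring leaves it (do not swing it farther), keep the narrow lid shut, and leave everything else on the table where it stands.

Things in the scene. Friction and masses are not known exactly. Their poses are not given: they have to be found in the camera images.
- cashbox: black plastic box fixed to the table, 220 (x) by 310 (y) mm, top 80 mm up; origin: centre of underside; -x is its front (robot side), +y its left. Solid front deck x -110 to -44 mm. Behind it two grey lids, x -40 (front edge) to 90 (hinge), tops at z 82: wide lid y -34 to 136, narrow lid y -136 to -54. Steel bolt on the deck at y 90, in a track 28 mm wide
- bolt_tab (a point): centre of the top edge of the bolt's upright steel tab (6 mm thick in box x, 18 wide in y, foot 88.5 and top 114 mm above the table); moves with the bolt. The bolt's flat bar (18 mm wide, top 88.5 mm up) runs from 4 mm in front of this point to 50 mm behind it (+x), its tail over the lid's edge. A fingertip has room above the bar at the tab's +x face
- bolt (a joint): travel of the bolt, m: 0 = fully over the wide lid (14 mm overlap), clear of it from 0.014, 0.030 = drawn fully back (towards the box's -x side), end stop. It slides stiffly (about 1.5 N) and stays where it is left
- wide_lid_press (a point): centre of the top of the round press pad (26 mm across, 1.5 mm high, black rubber) on the wide lid, 20 mm behind the lid's front edge, 110 mm from its hinge; shut, it is 83.5 mm above the table at box x -20, y 16 mm; moves with the lid
- wide_lid (a joint): angle, rad: 0 = shut, latched; negative = pressed down (stop at -0.055, 6 mm at the pad); positive = opening upward about its far (+x) edge. Sprung: about 3.5 N at the pad starts it down, 4 to 6 N press it fully. The latch lets go past -0.025 (3 mm at the pad); as the finger rises the lid follows and stays ajar near 0.37. The bolt, if not drawn, keeps it down. It does not re-latch
- narrow_lid (a joint): angle of the narrow lid, rad, same kind of touch latch and signs; must stay shut (0). It has the same press pad, at box x=-20, y=-95 mm
- mug: aluminium mug, 76 mm wide, 85 mm tall, handle at its +y; origin under its centre; stands left of the cashbox
- dish: small wooden dish, 68 mm wide, 22 mm tall; origin under its centre; left of the cashbox, holds the marble
- marble_center (a point): centre of the glass marble, 16 mm across, lying in the dish
- top: wooden spinning top, 52 mm wide, 60 mm tall, standing on its flat crown with the tip up; origin under its centre; right of the cashbox
- padlock: brass padlock with steel shackle, about 70 by 42 by 20 mm, lying flat; origin under the centre of its brass case; right of the cashbox
- book: paperback book, 180 by 115 by 22 mm, lying flat; origin under its centre; far right
- bottle: clear plastic water bottle, 66 mm wide, 200 mm tall; origin under its centre; near right
- fan: white plastic desk fan with a knob on its foot, 150 mm wide, 245 mm tall; origin under the centre of its round foot; far left

How it is judged:
By the outcome, as a careful person would: the job done as asked, in the order asked, and still so for the second after the job is handed in, with the robot touching nothing.
It also fails if it takes over 38 s, if anything falls off the work surface, if the arm or the gripper's body presses on something with over 40 N, if the wrist force passes 120 N, or if a joint passes its speed limit or range.

ROBOT

A 6-joint arm with a two-finger parallel gripper is mounted at the origin on the work surface. World frame = base frame: x ahead of the robot, y to its left, z up, the work surface at z = 0. Lengths are in mm, angles in degrees, forces in N, time in s.
With the tool pointing down it reaches from about 325 to 750 mm from the base axis. Payload 7.6 kg.
Tool frame: the origin (TCP) lies on the front face of the gripper's body, between the roots of the fingers; the fingertips stand 73 mm ahead of it and the grasp point (between the pads) lies 54 mm ahead of it (env.pinch_z is the distance from the TCP to the grasp point, in mm); z points along the fingers, y is the line along which they close (so a half turn about z gives the same grasp; the last joint's range is limited). The gripper opens to 85 mm and grips with 20 to 120 N. Pads are 22 mm wide; open, the fingers measure 114 mm over their backs; the gripper's body (76 mm by 85 mm) begins 54 mm behind the grasp point. The pads swing forward as they close: fully open they stand 13 mm farther back than shut.
Start: joints at [-70.777, 2.991, 80.254, -0, 96.75, -4.028], TCP at [207.269, -482.367, 303.923] pointing down, gripper open.
Joint ranges: [-166.34, 166.34], [-52.06, 124.39], [6.96, 135.62], [-60.46, 240.46], [14.63, 156.25], [-167.68, 167.68]. Speed limits (degrees/s): [147.25, 147.25, 172.46, 180, 180, 180].

INTERFACE

Orientations are given as a 3x3 rotation matrix whose columns are the frame's x, y, z axes.
In Python, from rig import readout, viewer, workorder, find_in, masks_of, tip_of, env gives the robot as it stands.
- The arm moves only by the tool apply_moves, never from a script. Its argument "commands" is a list that holds one entry, the list of rows, each a list of 7 numbers: the shift along the world's x, y, z in m, then the turn, a rotation vector about the world's x, y, z in degrees, then the opening, from -1 (shut) to 1 (fully open). In form: [[[dx, dy, dz, ax, ay, az, fingers], ...]]. A call has exactly 10 rows; each row shifts and turns the commanded pose from where the row before left it; what a row does not reach is not made up. A row lasts 1/8 s, in which the tool goes at most 62.5 mm and 10.7 degrees, less where a joint would pass 70% of its speed; a pose out of reach is approached as far as the arm can. A call is refused whole if a number of a shift passes 0.0625 or a number of a turn 10.7, either way. A call with a gripper value outside its range is refused whole. The fingers move at their own pace and stop on an object; the grip force is fixed at half the most. Time passes only in rows, so rows that do not move let the fingers close, or fill a call up. It gives the time, the measured TCP pose, the force, the opening and the grip force at its end, in the units of the state.
- readout.state(): the state, without advancing time (a new reading comes with each control period).
- viewer.capture(name): name is "side" or "top" or "wrist"; returns (picture, depth): 480x640x3 uint8, red, green, blue; 480x640 float32, mm along the optical axis (not along the pixel's ray), 0 where there is no reading.
- viewer.camera_params(name): a dict with "fov_y" (degrees; the focal length in pixels is half the picture's height over the tangent of half this angle, whatever the lens; pixels are square), "cx", "cy" (the principal point, pixels), "rvec" (rotation vector, rad) and "tvec" (3), from world to camera coordinates, as OpenCV has them. Camera axes: x right, y down, z forward; pixel columns grow to the right and rows downward; lengths in mm; the calibration is good to about 2 mm. A picture is of the moment at which its call begins: read the wrist's pose just before it. camera_params takes no time and is no camera call; for the wrist camera it gives the pose at the moment of the call.
- workorder.job_done(): hands the job in; it is judged then, once.
Trained networks look in the newest picture that a camera, given by its name, has taken for a name from the list of things; names that differ only in an ending like _2 or _b are one class to them, and where a whole thing is asked for, a point or a joint stands for the part that bears it (a point fixed in the world has none). Each returns a list of dicts, best first, with "score" (0 to 1); they miss things now and then, are a little off and sometimes report something else, mostly with a low value. They report only what shows in the picture. A call takes as long as a camera call.
- find_in(target, camera): "box" ([left, top, right, bottom] in pixels, round what is visible of it).
- masks_of(target, camera): "mask" (480x640 bool, what is visible of it) and "box" ([left, top, right, bottom] in pixels, round what is visible of it).
- tip_of(target, camera): "position" ([row, column] in pixels: a listed point, or the origin of a listed thing).
The state is a dict: "t": time; "qpos": joint angles; "joint_vel": joint speeds; "joint_torque": joint torques, N m; "tool_pos": TCP position; "eef_rot": TCP orientation; "force": force on the tool from outside, world axes, zero at the start; "ft_torque": the same for the moment, N m; "opening": finger opening in mm; "grip_force": force on a finger pad.
Only numpy, scipy, OpenCV 4.12 (cv2) and the standard library are available. Lean on these libraries where they do the work, as an engineer would, in place of code of your own. Each camera call takes 0.05 s, during which the arm holds its last target. There are 200 camera calls.

## Working session

There is one attempt and no reset: what is moved stays moved. The work goes in short steps, Python scripts to look and compute and a tool call to move; the robot and the scene stay as the last step left them, time stands still between calls to the robot, and variables do not carry over. Pictures are saved under pics/ and viewed, at most 10 in all, crops included, and the job is handed in when it is done.

Besides the shell and the picture viewer there is one more tool, called after "Emit:" by a JSON object that holds its "name" and its "arguments". apply_moves: Moves the arm, as the interface text tells. Its arguments: {"type":"object","properties":{"commands":{"type":"array","items":{"type":"array","items":{"type":"array","items":{"type":"number"}}}}},"required":["commands"]}

```bash
mkdir -p pics; cat > h.py <<'E'
import numpy as np, cv2
from rig import readout, viewer, workorder, find_in, masks_of, tip_of, env
def cam(n):
    p=viewer.camera_params(n); R=cv2.Rodrigues(np.array(p["rvec"],float))[0]; t=np.array(p["tvec"],float).ravel()
    f=240/np.tan(np.radians(p["fov_y"])/2); return R,t,f,p["cx"],p["cy"]
def onplane(n,r,c,z):
    R,t,f,cx,cy=cam(n); d=R.T@np.array([(c-cx)/f,(r-cy)/f,1]); o=-R.T@t
    return o+d*(z-o[2])/d[2]
def atdepth(n,r,c,d):
    R,t,f,cx,cy=cam(n); return R.T@(np.array([(c-cx)/f,(r-cy)/f,1])*d-t)
E
python3 - <<'E'
from h import *
Z={"bolt_tab":114,"wide_lid_press":83.5,"cashbox":0}
for n in("top","side"):
    im,d=viewer.capture(n); cv2.imwrite(f"pics/{n}0.png",im[...,::-1])
    R,t,f,cx,cy=cam(n); print(n,(-R.T@t).round(),f)
    for k,z in Z.items():
        for q in tip_of(k,n)[:3]:
            r,c=q["position"]; print(k,round(q["score"],2),round(r),round(c),onplane(n,r,c,z).round(1),atdepth(n,r,c,d[int(r),int(c)]).round(1))
s=readout.state(); print(s["t"],s["tool_pos"],s["eef_rot"],s["opening"])
E
```

```text
top [ 347.   21. 1553.] 500.020312850973
bolt_tab 0.45 245 283 [543.2 134.  114. ] [545.7 135.4  95.7]
wide_lid_press 0.76 229 306 [596.   66.8  83.5] [596.9  67.   78.2]
wide_lid_press 0.43 291 465 [ 414.1 -398.4   83.5] [ 412.3 -387.   123.5]
cashbox 0.79 232 318 [600.1  31.6   0. ] [586.3  31.   84.7]
cashbox 0.37 243 481 [ 565.8 -480.     0. ] [ 562.6 -472.8   22.4]
side [ 382. -885.  730.] 446.4814741440735
bolt_tab 0.51 214 303 [551.8 133.5 114. ] [552.4 137.  111.9]
wide_lid_press 0.81 237 322 [587.5  58.   83.5] [586.9  54.9  85.6]
cashbox 0.86 266 331 [608.3  37.5   0. ] [582.4 -67.8  83.3]
0.4 [ 207.26308279 -482.33730151  303.79416919] [[ 9.18778820e-01  3.94772692e-01 -3.87379335e-05]
 [ 3.94772693e-01 -9.18778807e-01  1.59155603e-04]
 [ 2.72386937e-05 -1.61521476e-04 -9.99999987e-01]] 84.8966404837446
```

View pics/top0.png

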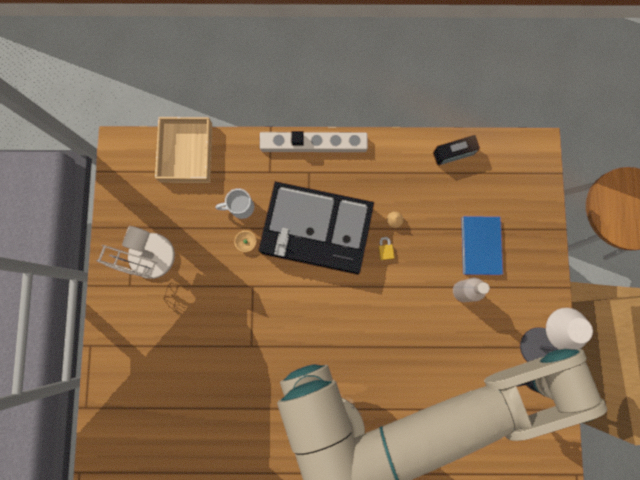

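View pics/side0.png

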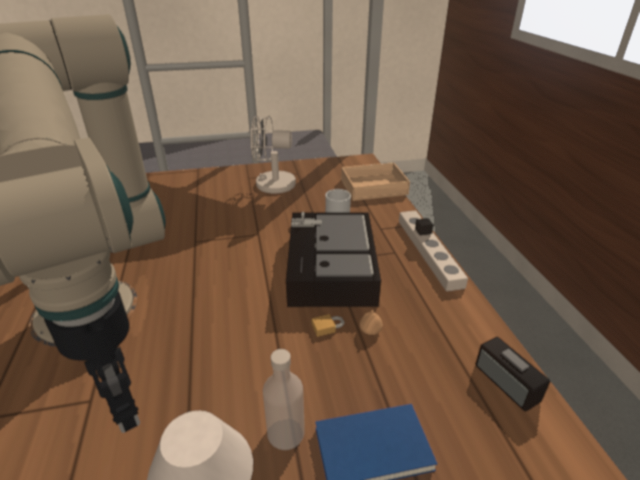

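The top view shows the cashbox with corners near (276,184), (373,200), (357,271) and (261,256), so it is yawed about -9.4°. The tab is near (281,236) and the wide pad at (310,231). The side view agrees. I'll go above it with the fingers shut and look through the wrist camera.

Emit:
{"name": "apply_moves", "arguments": {"commands": [[[0.03,0.052,0.005,0,0,-3.3,-1],[0.03,0.052,0.005,0,0,-3.3,-1],[0.03,0.052,0,0,0,-3.3,-1],[0.03,0.052,0,0,0,-3.3,-1],[0.03,0.052,0,0,0,-3.3,-1],[0.03,0.052,0,0,0,-3.3,-1],[0.03,0.052,0,0,0,-3.3,-1],[0.03,0.052,0,0,0,-3.3,-1],[0.03,0.052,0,0,0,-3.3,-1],[0.03,0.052,0,0,0,-3.3,-1]]]}}

```text
t: 1.65
tool_pos: [508.0, 39.6, 314.1]
eef_rot: [[0.985, -0.171, 0.001], [-0.171, -0.985, -0.0], [0.001, 0.0, -1.0]]
force: [0.2, -0.9, 0.1]
opening: 0.1
grip_force: 0.0
```

```bash
python3 - <<'E'
from h import *
Z={"bolt_tab":114,"wide_lid_press":83.5,"cashbox":0}
n="wrist"; im,d=viewer.capture(n); cv2.imwrite("pics/w1.png",im[...,::-1])
np.save("d1.npy",d)
R,t,f,cx,cy=cam(n); print((-R.T@t).round(),f,R.T[:,2].round(3))
for k,z in Z.items():
    for q in tip_of(k,n)[:3]:
        r,c=q["position"]; print(k,round(q["score"],2),round(r),round(c),onplane(n,r,c,z).round(1),atdepth(n,r,c,d[int(np.clip(r,0,479)),int(np.clip(c,0,639))]).round(1))
s=readout.state(); print(s["t"],s["tool_pos"],s["eef_rot"].round(3) if hasattr(s["eef_rot"],'round') else s["eef_rot"],s["opening"],s["force"],np.round(s["qpos"],1))
E
```

```text
[577.  33. 384.] 405.1115291199947 [-0.272  0.049 -0.961]
bolt_tab 0.89 195 161 [546.1 143.  114. ] [546.1 143.  114. ]
wide_lid_press 0.59 110 275 [587.8  57.6  83.5] [587.8  57.7  83.1]
cashbox 0.6 91 306 [601.7  34.1   0. ] [595.9  32.5  83. ]
1.85 [507.36722265  38.38697708 313.48176794] [[ 0.986 -0.167 -0.001]
 [-0.167 -0.986 -0.   ]
 [-0.001  0.001 -1.   ]] 0.40337925439396066 [-0.4728497  -0.28918023  0.94618093] [ 0.2  0.3 81.9 -0.  97.8 99.8]
```

View pics/w1.png

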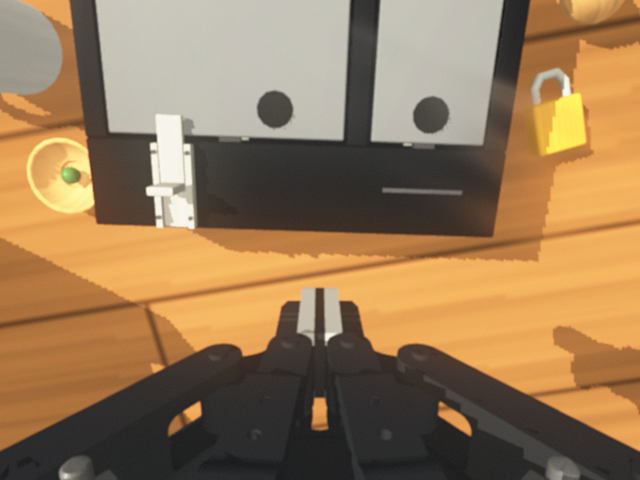

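The wrist view shows the tab as a bar at about rows 184-195, cols 147-183. The wide pad is at (275,109), the narrow pad at (431,114), and the shut fingertips at about (320,290). I'll refine these from depth.

```bash
python3 - <<'E'
from h import *
d=np.load("d1.npy"); im=cv2.imread("pics/w1.png"); n="wrist"
R,t,f,cx,cy=cam(n)
v,u=np.mgrid[:480,:640]
P=((np.stack([(u-cx)/f,(v-cy)/f,np.ones_like(d)],-1)*d[...,None])-t)@R
m=(P[...,2]>106)&(P[...,2]<122)&(v<240)&(u>120)&(u<220)
q=P[m]; print("tab",m.sum(),q.mean(0).round(1),q.min(0).round(1),q.max(0).round(1))
g=im.max(2)
def pad(r,c):
    mm=np.zeros_like(g,bool); mm[r-25:r+25,c-25:c+25]=True; mm&=(g<90)&(P[...,2]>80)
    k,l,s,ce=cv2.connectedComponentsWithStats(mm.astype(np.uint8)); i=l[r,c]; p=P[l==i]; print("pad",s[i],p.mean(0).round(1),np.ptp(p,0).round(1)); return p.mean(0)
a=pad(109,275); b=pad(114,431); e=a-b; print("dist(111)",np.hypot(*e[:2]),"yaw",np.degrees(np.arctan2(-e[0],e[1])))
# front box edge: deck points
dm=(np.abs(P[...,2]-80)<3)&(v<245)
hull=P[dm][:,:2].astype(np.float32); print(cv2.minAreaRect(hull))
s=readout.state(); T=np.array(s["tool_pos"]); Rt=np.array(s["eef_rot"])
fm=(v>285)&(v<330)&(u>290)&(u<350); q=(P[fm]-T)@Rt; q=q[q[:,2]<90]; 
print("tip tool frame",np.percentile(q,[1,50,99],axis=0).round(1))
E
```

```text
tab 306 [547.7 138.7 112.9] [543.1 130.7 106.1] [551.9 148.6 115.7]
pad [258  92  34  35 933] [587.8  56.1  84.4] [ 24.2  41.3 302.5]
pad [414  98  34  35 914] [565.7 -51.7  85.2] [ 23.6  91.  302.7]
dist(111) 110.03817997719635 yaw -11.626384751225867
((577.385986328125, 41.82768249511719), (309.9629821777344, 166.26683044433594), 78.470458984375)
tip tool frame [[ 5.  -9.1 36.3]
 [ 9.5  0.6 51.2]
 [10.2 10.5 67.6]]
```

Emit:
{"name": "apply_moves", "arguments": {"commands": [[[0.02,0.033,-0.02,0,0,-1,-1],[0.02,0.033,-0.02,0,0,-0.9,-1],[0.02,0.032,-0.02,0,0,0,-1],[0,0,-0.02,0,0,0,-1],[0,0,-0.02,0,0,0,-1],[0,0,-0.02,0,0,0,-1],[0,0,-0.015,0,0,0,-1],[0,0,-0.01,0,0,0,-1],[0,0,-0.002,0,0,0,-1],[0,0,0,0,0,0,-1]]]}}

```text
t: 3.1
tool_pos: [567.5, 135.6, 167.5]
eef_rot: [[0.979, -0.202, 0.001], [-0.202, -0.979, 0.0], [0.001, -0.0, -1.0]]
force: [0.3, 0.3, 0.1]
opening: -0.2
grip_force: 0.0
```

```bash
python3 - <<'E'
from h import *
im,d=viewer.capture("wrist"); cv2.imwrite("pics/w2.png",im[...,::-1])
s=readout.state(); print(s["t"],s["tool_pos"],s["force"],s["joint_vel"])
E
```

```text
3.15 [567.56452811 135.65174354 167.69534549] [-0.25708355  0.06525602  0.3554206 ] [ 0.14671881 -0.02495439 -0.14104306  0.00674936  0.09994459  0.02439955]
```

View pics/w2.png

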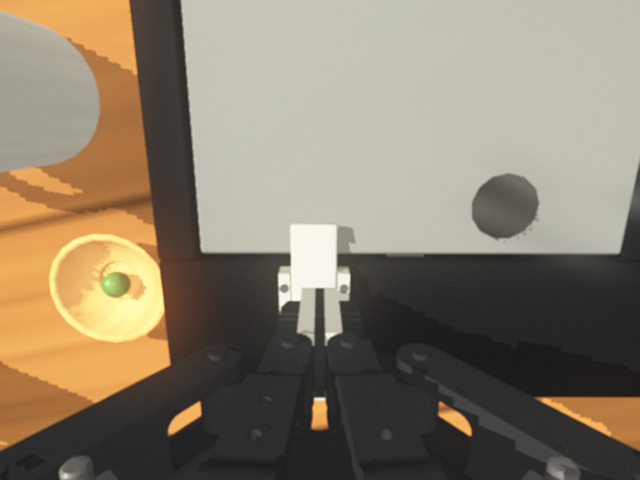

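The wrist view shows the fingertip centred over the bar, with the bar tail at (313,224) still over the lid edge (row 254). There is no contact yet, so I'll push towards the front.

Emit:
{"name": "apply_moves", "arguments": {"commands": [[[-0.0049,0.001,0,0,0,0,-1],[-0.0049,0.001,0,0,0,0,-1],[-0.0049,0.001,0,0,0,0,-1],[-0.0049,0.001,0,0,0,0,-1],[-0.0049,0.001,0,0,0,0,-1],[-0.0029,0.0006,0,0,0,0,-1],[-0.002,0.0004,0,0,0,0,-1],[-0.001,0.0002,0,0,0,0,-1],[-0.001,0.0002,0,0,0,0,-1],[0,0,0,0,0,0,-1]]]}}

```text
t: 4.4
tool_pos: [535.8, 142.0, 166.8]
eef_rot: [[0.979, -0.202, -0.0], [-0.202, -0.979, -0.0], [-0.0, 0.0, -1.0]]
force: [1.6, 0.2, 0.6]
opening: 0.1
grip_force: 0.5
```

```bash
python3 - <<'E'
from h import *
im,d=viewer.capture("wrist"); cv2.imwrite("pics/w3.png",im[...,::-1])
s=readout.state(); print(s["t"],s["tool_pos"],s["force"])
E
```

```text
4.45 [535.77872048 142.00327778 166.78483001] [ 1.02212902  0.31082174 -0.17906746]
```

View pics/w3.png

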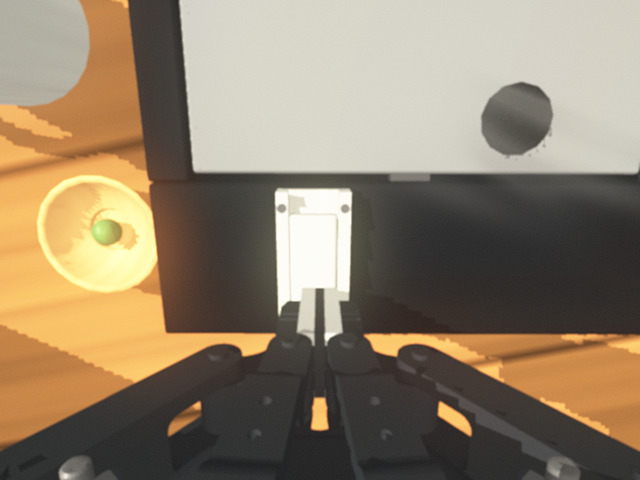

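The tail (row 213) is now clear of the lid edge (row 173). The force of about 1.6 N is only sliding friction, so I'll push on gently to the end stop.

Emit:
{"name": "apply_moves", "arguments": {"commands": [[[-0.001,0.0002,0,0,0,0,-1],[-0.001,0.0002,0,0,0,0,-1],[-0.0005,0.0001,0,0,0,0,-1],[0,0,0,0,0,0,-1],[0,0,0,0,0,0,-1],[0,0,0,0,0,0,-1],[0,0,0,0,0,0,-1],[0,0,0,0,0,0,-1],[0,0,0,0,0,0,-1],[0,0,0,0,0,0,-1]]]}}

```text
t: 5.7
tool_pos: [534.2, 142.3, 166.9]
eef_rot: [[0.979, -0.202, 0.003], [-0.202, -0.979, -0.0], [0.003, -0.0, -1.0]]
force: [8.4, -0.3, -2.8]
opening: 0.2
grip_force: 4.1
```

It reads 8.4 N, so the bolt is at the end stop. Now I'll back off, go up, and move over the pad to hover about 3.5 mm above it.

Emit:
{"name": "apply_moves", "arguments": {"commands": [[[0.005,-0.001,0,0,0,0,-1],[0,0,0.015,0,0,0,-1],[0,0,0.015,0,0,0,-1],[0.0124,-0.0211,0,0,0,0,-1],[0.0124,-0.0211,0,0,0,0,-1],[0.0123,-0.0211,0,0,0,0,-1],[0.0123,-0.0211,0,0,0,0,-1],[0,0,-0.02,0,0,0,-1],[0,0,-0.017,0,0,0,-1],[0,0,0,0,0,0,-1]]]}}

```text
t: 6.95
tool_pos: [587.0, 57.2, 158.2]
eef_rot: [[0.979, -0.202, -0.004], [-0.202, -0.979, -0.0], [-0.003, 0.001, -1.0]]
force: [-0.3, -0.4, 0.1]
opening: -0.6
grip_force: 0.0
```

```bash
python3 - <<'E'
from h import *
im,d=viewer.capture("wrist"); cv2.imwrite("pics/w4.png",im[...,::-1])
s=readout.state(); print(s["t"],s["tool_pos"],s["force"])
E
```

```text
7.0 [587.52670881  57.3002324  159.55362518] [ 0.019076   -0.15342598  0.83115128]
```

View pics/w4.png

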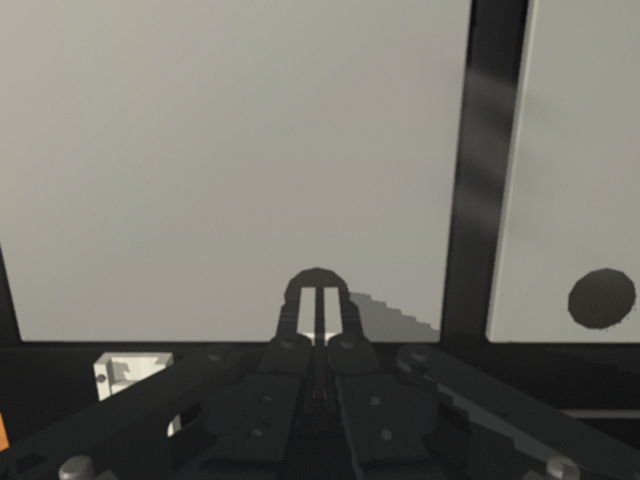

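The fingers are centred on the wide pad (pad edge at row 268, centred at col 317) and the bolt is well clear. Now I'll press about 5 mm past contact.

Emit:
{"name": "apply_moves", "arguments": {"commands": [[[0,0,-0.002,0,0,0,-1],[0,0,-0.002,0,0,0,-1],[0,0,-0.001,0,0,0,-1],[0,0,-0.001,0,0,0,-1],[0,0,-0.001,0,0,0,-1],[0,0,-0.001,0,0,0,-1],[0,0,-0.0005,0,0,0,-1],[0,0,0,0,0,0,-1],[0,0,0,0,0,0,-1],[0,0,0,0,0,0,-1]]]}}

```text
t: 8.25
tool_pos: [588.0, 57.3, 152.4]
eef_rot: [[0.979, -0.202, 0.001], [-0.202, -0.979, 0.0], [0.001, -0.0, -1.0]]
force: [-1.7, 0.7, 4.3]
opening: -0.0
grip_force: 2.6
```

The lid is down about 4 mm at 4.3 N. I'll press a touch more, then rise smoothly.

Emit:
{"name": "apply_moves", "arguments": {"commands": [[[0,0,-0.001,0,0,0,-1],[0,0,0,0,0,0,-1],[0,0,0.003,0,0,0,-1],[0,0,0.005,0,0,0,-1],[0,0,0.007,0,0,0,-1],[0,0,0.008,0,0,0,-1],[0,0,0.008,0,0,0,-1],[0,0,0.008,0,0,0,-1],[0,0,0.008,0,0,0,-1],[0,0,0.008,0,0,0,-1]]]}}

```text
t: 9.5
tool_pos: [587.6, 57.2, 205.7]
eef_rot: [[0.979, -0.202, -0.001], [-0.202, -0.979, -0.0], [-0.001, 0.0, -1.0]]
force: [-0.8, 0.3, -0.2]
opening: -0.1
grip_force: 0.0
```

Emit:
{"name": "apply_moves", "arguments": {"commands": [[[0,0,0.01,0,0,0,-1],[0,0,0.02,0,0,0,-1],[0,0,0.03,0,0,0,-1],[0,0,0.03,0,0,0,-1],[-0.015,0,0.02,0,0,0,-1],[-0.02,0,0.01,0,0,0,-1],[-0.02,0,0,0,0,0,-1],[-0.02,0,0,0,0,0,-1],[-0.01,0,0,0,0,0,-1],[0,0,0,0,0,0,-1]]]}}

```text
t: 10.75
tool_pos: [502.6, 57.1, 325.9]
eef_rot: [[0.979, -0.202, 0.001], [-0.202, -0.979, -0.0], [0.001, -0.0, -1.0]]
force: [-0.5, -0.1, 0.1]
opening: -0.0
grip_force: 0.0
```

```bash
python3 - <<'E'
from h import *
im,d=viewer.capture("wrist"); cv2.imwrite("pics/w5.png",im[...,::-1])
for k in("wide_lid_press","bolt_tab"):
    for q in tip_of(k,"wrist")[:2]:
        r,c=q["position"]; print(k,round(q["score"],2),round(r),round(c),atdepth("wrist",r,c,d[int(np.clip(r,0,479)),int(np.clip(c,0,639))]).round(1))
s=readout.state(); print(s["t"],s["tool_pos"],s["force"])
E
```

```text
wide_lid_press 0.87 80 292 [597.8  54.6 122.8]
bolt_tab 0.9 223 194 [519.5 144.5 115.3]
10.9 [503.1706467   57.10249005 325.35768992] [-0.54958617  0.17654263 -0.31342775]
```

View pics/w5.png

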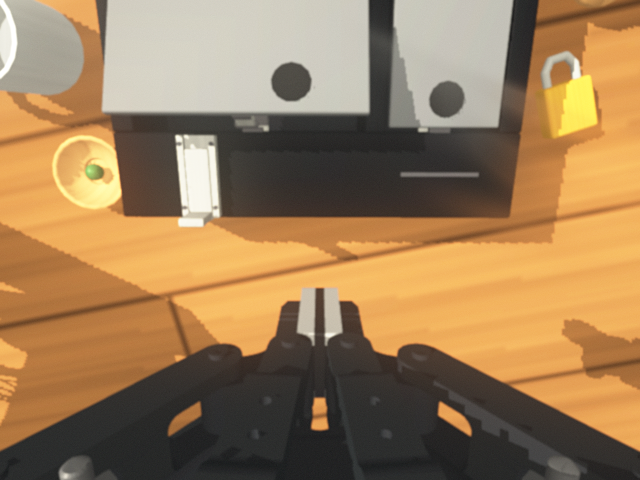

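The wide lid stands ajar: its pad is about 39 mm up, or roughly 0.36 rad. The narrow lid is shut, the bolt is drawn back (tab at (194,223)), and nothing else has moved.

```bash
python3 -c "
from rig import workorder; print(workorder.job_done())"
```

```text
the job is handed in; nothing more can be done
None
```

The job is handed in at about 11 s: the bolt is drawn back to its end stop, the wide lid stands ajar near 0.36 rad, the narrow lid is shut, nothing else in the last wrist view had moved, and the arm is clear.

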